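Gauge the rotor adapters

ROBOT

A 7-joint arm with a two-finger parallel gripper is mounted at the origin on the work surface. World frame = base frame: x ahead of the robot, y to its left, z up, the work surface at z = 0. Lengths are in m, angles in rad, forces in N, time in s.
With the tool pointing down it reaches from about 0.425 to 0.925 m from the base axis. Payload 6.8 kg.
Tool frame: the origin (TCP) lies at the very end of the fingers, on their centre line; the grasp point (between the pads) lies 19 mm behind it; z points along the fingers, x is the direction in which the jaws open and shut, and the axes are right-handed (so a half turn about z gives the same grasp; the last joint's range is limited). The gripper opens to 85 mm and grips with 20 to 120 N. Pads are 22 mm wide; open, the fingers measure 114 mm over their backs; the gripper's body (76 mm by 85 mm) begins 54 mm behind the grasp point. The pads swing forward as they close: fully open they stand 13 mm farther back than shut.
Start: joints at [-1.231, 0.477, 0.022, 1.555, -0.011, 1.109, -0.083], TCP at [0.292, 0.608, 0.231] pointing down, gripper open.
Joint ranges: [-2.96, 2.96], [-0.34, 2.1], [-1.41, 1.46], [0.24, 2.44], [-1.37, 4.51], [0.17, 1.92], [-2.96, 2.96]. Speed limits (rad/s): [2.39, 2.39, 3.14, 3.14, 3.14, 3.14, 3.14].

INTERFACE

Orientations are given as a rotation vector (axis times angle).
In Python, from bench import get_obs, imaging, hand_in gives the robot as it stands.
- The arm moves only by the tool send_rows, never from a script. Its argument "motion" is a list of rows, each an object with "dp": the shift along the world's x, y, z in m, a list of three; "rot": the turn, a rotation vector about the world's x, y, z in rad, a list of three; "grip": the finger opening in m, from 0 to 0.0854. In form: [{"dp": [dx, dy, dz], "rot": [ax, ay, az], "grip": grip}, ...]. A call has 1 to 20 rows; each row shifts and turns the pose as measured when the row begins; what a row does not reach is not made up. A row lasts 1/8 s, in which the tool goes at most 62.5 mm and 10.7 degrees, less where a joint would pass 70% of its speed; a pose out of reach is approached as far as the arm can. A call is refused whole if a number of a shift passes 0.0625 or a number of a turn 0.188, either way. A call with a gripper value outside its range is refused whole. The fingers move at their own pace and stop on an object; "grip_force" is the grip in N (left out, the last holds). Time passes only in rows, so rows that do not move let the fingers close. It gives the time, the measured TCP pose, the force and the opening at its end, in the units of the state.
- get_obs(): the state, without advancing time (a new reading comes with each control period).
- imaging.grab_frame(name): name is "scene" or "top" or "wrist"; returns a dict with "img" (420x560x3 uint8, red, green, blue), "fx", "fy", "cx", "cy" (pixels), "D" ([k1, k2, p1, p2, k3] as OpenCV has them; the pictures are not rectified), "R" (3x3) and "t" (3): a world point X has camera coordinates R X + t. Camera axes: x right, y down, z forward; pixel columns grow to the right and rows downward; lengths in m; the calibration is good to about 2 mm. A picture is of the moment at which its call begins. There is no depth.
- hand_in(): hands the job in, once; it reports no verdict.
The state is a dict: "clock": time; "joints": joint angles; "qvel": joint speeds; "tau": joint torques, N m; "tcp_pos": TCP position; "orientation": TCP orientation; "contact_force": force on the tool from outside, world axes, zero at the start; "moment": the same for the moment, N m; "grip_width": finger opening in m.
Only numpy, scipy, OpenCV 4.12 (cv2) and the standard library are available. Lean on these libraries where they do the work, as an engineer would, in place of code of your own. Each camera call takes 0.05 s, during which the arm holds its last target. There are 200 camera calls.

TASK

Some of the three blue rotor adapters in the white rack may have swollen: one after another, try every one, nose first, in the slanting bore of the steel gauge. Let each that fits slide right through into the clear catch box below; if one sticks, do not force it, pull it back out and lower it into the red tray, without disturbing the other things on the bench.

Things in the scene. Friction and masses are not known exactly. Their poses are not given: they have to be found in the camera images.
- gauge: steel gauge block, 90 x 90 x 40 mm, in the sloping lid of the catch box. Origin: centre of the bore's mouth, on the upper face, 190 mm above the table; z points out along the bore, leaning 30 degrees from vertical towards the robot. Through bore 38 mm across, 40 mm long, mouth chamfered 1.5 mm. A fitting adapter let go in it slides on down by its own weight
- gauge_box: fixed catch box under the gauge, white floor and clear panels, 300 mm long, 130 mm wide, flat roof 222 mm high behind the sloping lid, closed all round but for the bore. Origin: on the table, straight below the bore's mouth; x axis points along the box to its far end; inside from x = -60 to 230 mm, y = -60 to 60 mm, floor 6 mm thick
- rack: white plastic rack fixed to the bench, 179 x 58 x 50 mm high, three open cells 48 to 53 mm wide in a row along its x axis, 58 mm apart; cell floors 5 mm above the table. Origin: centre of its underside. It stands left or right of the gauge
- reject_tray: red plastic tray fixed to the bench for adapters that stick, 160 x 130 x 35 mm high, walls and floor 5 mm. Origin: centre of its underside. It stands on the other side of the gauge from the rack
- plug_a_mid (a point): blue round adapter, 110 mm long, about 0.12 kg, standing nose down on a cell floor of the rack. From the nose up: foot 27 mm across, taper to 35 mm within 12 mm, body 35 mm wide up to 66 mm, grip neck 28 mm wide from 66 to 110. If swollen: also a bulge 43 mm wide from 34 to 48 mm (hidden in the rack), which stops it about 34 mm deep in the gauge. Point: on its axis, 55 mm above the nose; z runs nose to neck
- plug_b_mid (a point): blue round adapter, 110 mm long, about 0.12 kg, standing nose down on a cell floor of the rack. From the nose up: foot 27 mm across, taper to 35 mm within 12 mm, body 35 mm wide up to 66 mm, grip neck 28 mm wide from 66 to 110. If swollen: also a bulge 43 mm wide from 34 to 48 mm (hidden in the rack), which stops it about 34 mm deep in the gauge. Point: on its axis, 55 mm above the nose; z runs nose to neck
- plug_c_mid (a point): blue round adapter, 110 mm long, about 0.12 kg, standing nose down on a cell floor of the rack. From the nose up: foot 27 mm across, taper to 35 mm within 12 mm, body 35 mm wide up to 66 mm, grip neck 28 mm wide from 66 to 110. If swollen: also a bulge 43 mm wide from 34 to 48 mm (hidden in the rack), which stops it about 34 mm deep in the gauge. Point: on its axis, 55 mm above the nose; z runs nose to neck
- tip_box: green box of pipette tips, 85 x 120 x 50 mm; a loose bystander, leave it alone. Origin: centre of its underside
- media_bottle: amber bottle, 66 mm across, 160 mm high; a loose bystander, leave it alone. Origin: centre of its underside
- buffer_bottle: clear bottle, 60 mm across, 140 mm high; a loose bystander, leave it alone. Origin: centre of its underside
- jar: white jar with yellow lid, 52 mm across, 60 mm high; a loose bystander, leave it alone. Origin: centre of its underside
- marker: black marker pen, 16 mm thick, 130 mm long, lying; a loose bystander, leave it alone. Origin: centre of its underside
- beaker: glass beaker, 70 mm across, 90 mm high; a loose bystander, leave it alone. Origin: centre of its underside
There are look-alikes about, which are no part of the job. What is shaped like the part that bears plug_c_mid but brown is not meant.

How it is judged:
By the outcome, as a careful person would: the job done as asked, in the order asked, and still so for the second after the job is handed in, with the robot touching nothing.
It also fails if it takes over 72 s, if anything falls off the work surface, if the arm or the gripper's body presses on something with over 40 N, if the wrist force passes 120 N, or if a joint passes its speed limit or range.

## Working session

There is one attempt and no reset: what is moved stays moved. The work goes in short steps, Python scripts to look and compute and a tool call to move; the robot and the scene stay as the last step left them, time stands still between calls to the robot, and variables do not carry over. Pictures are saved under pics/ and viewed, about 8 in all and at most 12, crops included, and the job is handed in when it is done.

Besides the shell and the picture viewer there is one more tool, called after "Emit:" as name(argument=value, ...), one argument or row to a line, values as JSON. send_rows: Moves the arm, as the interface text tells. Its arguments: {"type":"object","properties":{"motion":{"type":"array","items":{"type":"object","properties":{"dp":{"type":"array","items":{"type":"number"}},"rot":{"type":"array","items":{"type":"number"}},"grip":{"type":"number"}}}},"grip_force":{"type":"number"}},"required":["motion"]}

```bash
ls; mkdir -p pics
cat > h.py <<'E'
import numpy as np, cv2
from bench import get_obs, imaging, hand_in
def cam(f):
    return np.array([[f['fx'],0,f['cx']],[0,f['fy'],f['cy']],[0,0,1.]]),np.array(f['D']),np.array(f['R']),np.array(f['t'])
def ray(f,uv):
    K,D,R,t=cam(f); p=cv2.undistortPoints(np.array([[uv]],float),K,D)[0,0]
    return -R.T@t, R.T@np.array([p[0],p[1],1])
def atz(f,uv,z):
    o,d=ray(f,uv); return o+d*(z-o[2])/d[2]
def proj(f,X):
    K,D,R,t=cam(f); return cv2.projectPoints(np.array(X,float).reshape(-1,3),cv2.Rodrigues(R)[0],t,K,D)[0][:,0]
def save(f,n,crop=None,s=1):
    im=f['img'][:,:,::-1]
    if crop: x0,y0,x1,y1=crop; im=im[y0:y1,x0:x1]
    cv2.imwrite('pics/'+n,cv2.resize(im,None,fx=s,fy=s,interpolation=cv2.INTER_CUBIC))
E
python3 - <<'E'
from h import *
import pickle
F={n:imaging.grab_frame(n) for n in('scene','top')}
pickle.dump(F,open('f0.pkl','wb'))
for n in F: save(F[n],n+'0.png',s=1.4); K,D,R,t=cam(F[n]); print(n,-R.T@t,K[0,0])
print(get_obs())
E
```

```text
pics
scene [ 1.0967318  -0.96715232  1.23050767] 525.7515893160463
top [ 0.27490484 -0.06094786  1.25255865] 491.0408112065686
{'clock': 0.1, 'joints': array([-1.23111134,  0.47773759,  0.02234651,  1.55633517, -0.01150144,
        1.10931304, -0.08310209]), 'qvel': array([ 0.00146549, -0.00168409,  0.00099056, -0.00150474,  0.00029154,
        0.00158285,  0.00047571]), 'tau': array([ 4.42803677e-03, -5.97762930e+01,  1.61379632e+00, -2.81952560e+01,
        1.28244358e-02,  5.11210659e-03,  2.87462274e-05]), 'tcp_pos': array([0.29203623, 0.60796627, 0.23041686]), 'orientation': array([ 2.65836657e+00,  1.67226894e+00, -2.10491255e-03]), 'contact_force': array([-0.07975989, -0.23795366, -0.47781215]), 'moment': array([-0.0107696 , -0.00729317,  0.00775133]), 'grip_width': 0.085022992601632}
```

View pics/top0.png

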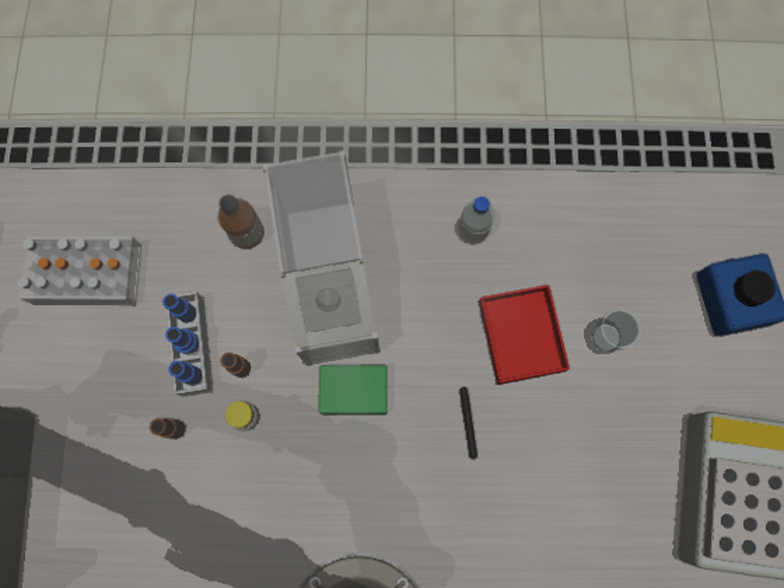

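View pics/scene0.png

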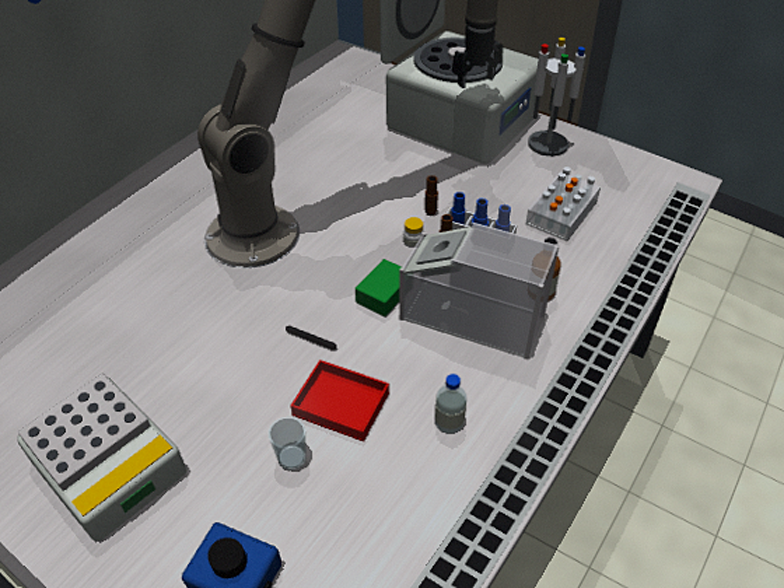

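Top view (1.4x): the blue adapters stand in the rack at (178,303), (182,340) and (184,373). The brown look-alikes at (235,363) and (167,428) stand outside the rack and aren't meant. The gauge bore is at (328,299), the red tray at (524,334) and the robot base at the bottom. I'll enlarge next.

Run:
```python
from h import *
import pickle
F=pickle.load(open('f0.pkl','rb'))
a=F['top']['img'][195:290,105:185]; b=F['top']['img'][180:275,190:290]
o=np.hstack([cv2.resize(x[:,:,::-1],None,fx=s,fy=s,interpolation=cv2.INTER_CUBIC) for x,s in((a,4.4),(b,4.4))])
cv2.imwrite('pics/crop.png',o); print(o.shape)
save(F['scene'],'crop2.png',(270,110,420,260),4)
```

```text
(418, 792, 3)
```

View pics/crop.png

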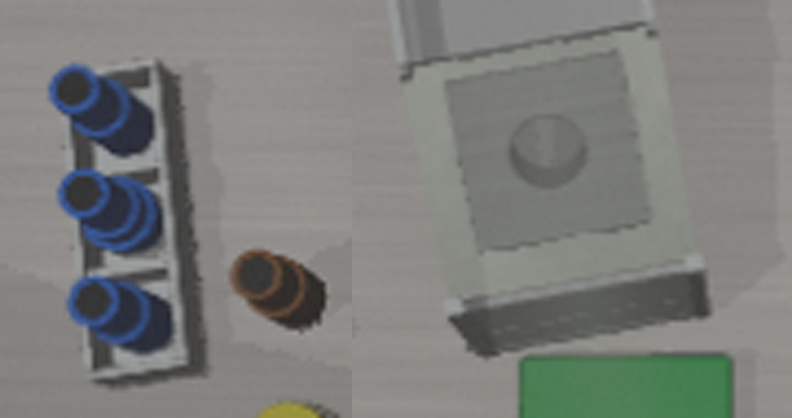

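View pics/crop2.png

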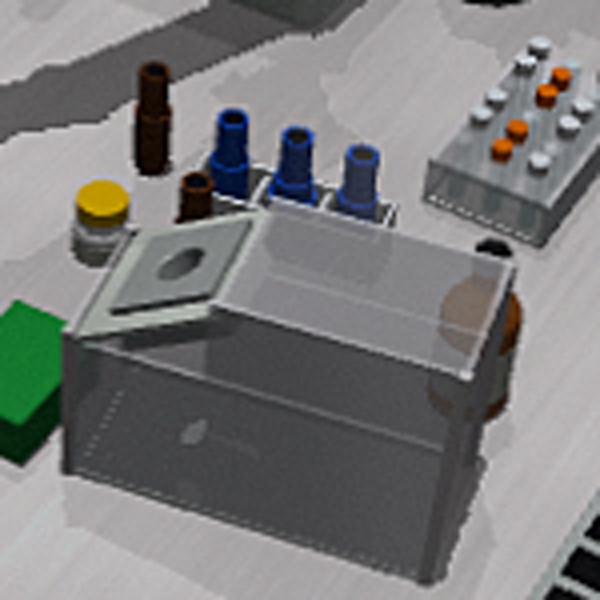

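The crop shows the three blue neck tops at crop pixels (77,90), (85,193) and (96,303) in the white rack. The brown one at (258,275) is outside it. The bore's mouth is at (548,151), and the gauge plate corners are clear. The scene crop shows the same necks at (232,117), (298,135) and (361,153), and the bore at (182,265).

Run:
```python
from h import *
import pickle
from scipy.optimize import least_squares
F=pickle.load(open('f0.pkl','rb')); T,S=F['top'],F['scene']
ca=lambda x,y:(105+x/4.4-.4,195+y/4.4-.4); cb=lambda x,y:(190+(x-352)/4.4-.4,180+y/4.4-.4); cs=lambda x,y:(270+x/4-.4,110+y/4-.4)
for n,a,s in (('far',(77,90),(232,117)),('mid',(85,193),(298,135)),('near',(96,303),(361,153))):
    a=ca(*a);s=cs(*s)
    r=least_squares(lambda X:np.r_[proj(T,X)[0]-a,proj(S,X)[0]-s],[.6,.2,.1])
    print(n,'tri',r.x.round(4),'res',r.fun.round(1),'top@.115',atz(T,a,.115).round(4),'scene@',atz(S,s,.115).round(4))
a=cb(548,151);s=cs(182,265)
print('bore',atz(T,a,.19),atz(S,s,.19))
# gauge fit
def fr(x,y,yaw):
    Z=np.array([-np.cos(yaw)*.5,-np.sin(yaw)*.5,np.sqrt(.75)]);Y=np.array([-np.sin(yaw),np.cos(yaw),0]);X=np.cross(Y,Z)
    return np.array([x,y,.19]),X,Y,Z
C=[cb(445,82),cb(622,50),cb(652,218),cb(480,252)]
def res(p):
    o,X,Y,Z=fr(*p); P=[o+.045*(i*X+j*Y) for i,j in((1,1),(1,-1),(-1,-1),(-1,1))]
    return np.r_[(proj(T,P+[o])-np.array(C+[a])).ravel(),proj(S,o)[0]-s]
r=least_squares(res,[.6,.0,.1]);print('gauge',r.x.round(4),r.fun.round(1))
for c in((481,298),(549,287),(568,370),(499,383)): print('tray',atz(T,(c[0]/1.4-.15,c[1]/1.4-.15),.035).round(4))
for n,c,z in (('amber',(230,202),.16),('jar',(238,414),.06),('browntop1',(232,358),.11),('brown2',(160,427),.11),('tipc',(353,389),.05),('box far',(345,154),.222),('boxfar2',(266,169),.222)): print(n,atz(T,(c[0]/1.4,c[1]/1.4),z).round(3))
# rack corners crop a at z=.05
for c in((155,62),(185,365),(95,378),(68,140)): print('rack',atz(T,ca(*c),.05).round(4))
```

```text
far tri [0.5002 0.277  0.1939] res [ 7.7  9.4 16.8 -6.1] top@.115 [0.5398 0.3226 0.115 ] scene@ [0.4239 0.3082 0.115 ]
mid tri [0.4833 0.3136 0.1175] res [-0.3 -0.3 -0.6  0.2] top@.115 [0.4829 0.3137 0.115 ] scene@ [0.483  0.3187 0.115 ]
near tri [0.4605 0.3535 0.0333] res [ -8.7 -10.5 -18.4   6.3] top@.115 [0.4236 0.3032 0.115 ] scene@ [0.539  0.3278 0.115 ]
bore [0.52654835 0.04642914 0.19      ] [0.52876963 0.0480749  0.19      ]
gauge [0.5266 0.0458 0.1927] [-0.4 -0.  -0.2 -0.1  0.1 -0.  -0.2 -0.5  0.3 -0.  -1.   0.2]
tray [ 0.5683 -0.2167  0.035 ]
tray [ 0.5899 -0.3423  0.035 ]
tray [ 0.437  -0.3698  0.035 ]
tray [ 0.4133 -0.2454  0.035 ]
amber [0.703 0.221 0.16 ]
jar [0.354 0.209 0.06 ]
browntop1 [0.443 0.213 0.11 ]
brown2 [0.328 0.326 0.11 ]
tipc [0.399 0.012 0.05 ]
box far [0.762 0.022 0.222]
boxfar2 [0.735 0.15  0.222]
rack [0.5718 0.3005 0.05  ]
rack [0.3978 0.2713 0.05  ]
rack [0.39   0.3215 0.05  ]
rack [0.5255 0.3474 0.05  ]
```

Far and near were swapped between the views. Corrected and averaged over both cameras, the necks are at far (0.539,0.325), mid (0.483,0.316) and near (0.424,0.306). The spacing comes to 57–58 mm, as stated. The bore is at (0.527,0.046,0.19) with yaw 11°. I'll start with the far adapter, jaws across the rack.

Emit:
send_rows(
  motion=[
    {"dp":[0.031,-0.0354,0],"rot":[0,0,0.126],"grip":0.055},
    {"dp":[0.031,-0.0354,0],"rot":[0,0,0.126],"grip":0.055},
    {"dp":[0.031,-0.0354,0],"rot":[0,0,0.126],"grip":0.055},
    {"dp":[0.031,-0.0354,0],"rot":[0,0,0.126],"grip":0.055},
    {"dp":[0.031,-0.0354,0],"rot":[0,0,0.126],"grip":0.055},
    {"dp":[0.031,-0.0354,0],"rot":[0,0,0],"grip":0.055},
    {"dp":[0.031,-0.0354,0],"rot":[0,0,0],"grip":0.055},
    {"dp":[0.031,-0.0354,0],"rot":[0,0,0],"grip":0.055},
    {"dp":[0,0,0],"rot":[0,0,0],"grip":0.055},
  ],
)

```text
clock: 1.23
tcp_pos: [0.5432, 0.3124, 0.2258]
orientation: [1.98, 2.436, -0.015]
contact_force: [-0.6, -0.8, 0.1]
grip_width: 0.0551
```

```bash
cat >> h.py <<'E'
from scipy.spatial.transform import Rotation as Ro
YAW=.1927; O=np.array([.5266,.0462,.19])
def tgt(tilt,yaw=np.deg2rad(10.5)):
    # tool z down, x at yaw+90deg; then tilt about -Y
    x=np.array([-np.sin(yaw),np.cos(yaw),0]); z=np.array([0,0,-1.]); M=np.c_[x,np.cross(z,x),z]
    return Ro.from_rotvec(-tilt*x)*Ro.from_matrix(M)
GZ=np.array([-np.cos(YAW)*.5,-np.sin(YAW)*.5,np.sqrt(.75)])
def delta(p,R):
    s=get_obs(); c=Ro.from_rotvec(s['orientation'])
    print('t',round(s['clock'],2),'dp',(np.array(p)-s['tcp_pos']).round(4),'rot',(R*c.inv()).as_rotvec().round(3),'tcp',s['tcp_pos'].round(4),'F',np.round(s['contact_force'],1),'w',round(s['grip_width'],4))
    return s
E
python3 -c "
from h import *
delta([.5394,.325,.16],tgt(0))
f=imaging.grab_frame('wrist');save(f,'w1.png')
print(proj(f,[[.5394,.3252,.115],[.483,.316,.115]]))
print(get_obs()['joints'])
"
```

```text
t 1.23 dp [-0.0038  0.0126 -0.0658] rot [ 0.009 -0.004 -0.023] tcp [0.5432 0.3124 0.2258] F [-0.6 -0.8  0.1] w 0.0551
[[295.75732666 212.73685002]
 [300.17384694 142.11044808]]
[-0.62221884  0.40704183 -0.00812825  1.67650495  0.00757805  1.06703592
  1.14668202]
```

View pics/w1.png

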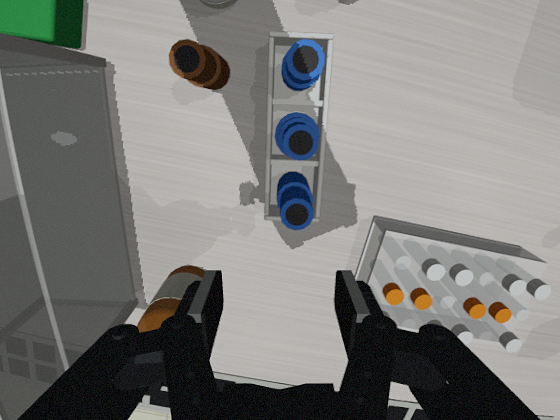

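The wrist view shows blue necks at (296,214), (300,142) and (306,60), against predictions of (296,213) and (300,142), so the fix holds. The mid one appears to bulge. I'll descend on the far one.

Emit:
send_rows(
  motion=[
    {"dp":[-0.004,0.0125,-0.01],"rot":[0.009,-0.004,-0.023],"grip":0.055},
    {"dp":[0,0,-0.035],"rot":[0,0,0],"grip":0.055},
    {"dp":[0,0,-0.035],"rot":[0,0,0],"grip":0.055},
    {"dp":[0,0,-0.035],"rot":[0,0,0],"grip":0.055},
    {"dp":[0,0,-0.03],"rot":[0,0,0],"grip":0.055},
    {"dp":[0,0,0],"rot":[0,0,0],"grip":0.055},
  ],
  grip_force=50,
)

```text
clock: 2.02
tcp_pos: [0.5298, 0.337, 0.0763]
orientation: [-1.986, -2.424, -0.002]
contact_force: [-0.3, 0.4, 0.3]
grip_width: 0.0549
```

```bash
python3 -c "
from h import *
delta([.5394,.325,.075],tgt(0))"
```

```text
t 2.02 dp [ 0.0096 -0.012  -0.0013] rot [-0.006 -0.005 -0.015] tcp [0.5298 0.337  0.0763] F [-0.3  0.4  0.3] w 0.0549
```

Emit:
send_rows(
  motion=[
    {"dp":[0.0048,-0.006,0],"rot":[-0.006,-0.005,-0.015],"grip":0.055},
    {"dp":[0.003,-0.004,0],"rot":[0,0,0],"grip":0.055},
    {"dp":[0,0,0],"rot":[0,0,0],"grip":0.055},
  ],
)

```text
clock: 2.4
tcp_pos: [0.5392, 0.3287, 0.0799]
orientation: [2.008, 2.415, 0.007]
contact_force: [0.4, 0.3, 0.9]
grip_width: 0.0547
```

```bash
python3 -c "
from h import *
delta([.5394,.325,.075],tgt(0))"
```

```text
t 2.4 dp [ 0.0002 -0.0037 -0.0049] rot [-0.003  0.004  0.   ] tcp [0.5392 0.3287 0.0799] F [0.4 0.3 0.9] w 0.0547
```

Emit:
send_rows(
  motion=[
    {"dp":[0,-0.003,-0.004],"rot":[0,0,0],"grip":0.055},
    {"dp":[0,0,0],"rot":[0,0,0],"grip":0.02},
    {"dp":[0,0,0],"rot":[0,0,0],"grip":0.02},
    {"dp":[0,0,0],"rot":[0,0,0],"grip":0.02},
    {"dp":[0,0,0],"rot":[0,0,0],"grip":0.02},
  ],
)

```text
clock: 3.02
tcp_pos: [0.5401, 0.3258, 0.0771]
orientation: [2.008, 2.414, 0.011]
contact_force: [-1.2, 0.1, 1.0]
grip_width: 0.0268
```

```bash
python3 -c "
from h import *
delta([.5394,.325,.075],tgt(0))"
```

```text
t 3.02 dp [-0.0007 -0.0008 -0.0021] rot [-0.004  0.006  0.001] tcp [0.5401 0.3258 0.0771] F [-1.2  0.1  1. ] w 0.0268
```

Emit:
send_rows(
  motion=[
    {"dp":[0,0,0.02],"rot":[0,0,0],"grip":0.02},
    {"dp":[0,0,0.045],"rot":[0,0,0],"grip":0.02},
    {"dp":[0,0,0.055],"rot":[0,0,0],"grip":0.02},
    {"dp":[0,0,0.055],"rot":[0,0,0],"grip":0.02},
    {"dp":[0,0,0.045],"rot":[0,0,0],"grip":0.02},
    {"dp":[-0.004,-0.02,0.02],"rot":[0,0,0],"grip":0.02},
    {"dp":[-0.0087,-0.041,0],"rot":[0.0166,-0.0857,0],"grip":0.02},
    {"dp":[-0.0087,-0.041,0],"rot":[0.0166,-0.0857,0],"grip":0.02},
    {"dp":[-0.0087,-0.041,0],"rot":[0.0166,-0.0857,0],"grip":0.02},
    {"dp":[-0.0087,-0.041,0],"rot":[0.0166,-0.0857,0],"grip":0.02},
    {"dp":[-0.0087,-0.041,0],"rot":[0.0166,-0.0857,0],"grip":0.02},
    {"dp":[-0.008,-0.035,0],"rot":[0.0166,-0.0857,0],"grip":0.02},
    {"dp":[-0.003,-0.015,0],"rot":[0,0,0],"grip":0.02},
    {"dp":[0,0,0],"rot":[0,0,0],"grip":0.02},
    {"dp":[0,0,0],"rot":[0,0,0],"grip":0.02},
  ],
)

```text
clock: 4.9
tcp_pos: [0.4727, 0.0413, 0.3392]
orientation: [1.746, 2.099, 0.61]
contact_force: [-0.3, 0.3, -1.8]
grip_width: 0.0272
```

```bash
python3 -c "
from h import *
delta(O+GZ*(.072+.025),tgt(np.pi/6,YAW))"
```

```text
t 4.9 dp [ 0.0063 -0.0044 -0.0652] rot [-0.018  0.03   0.007] tcp [0.4727 0.0413 0.3392] F [-0.3  0.3 -1.8] w 0.0272
```

Emit:
send_rows(
  motion=[
    {"dp":[0.003,-0.002,-0.02],"rot":[-0.018,0.03,0.007],"grip":0.02},
    {"dp":[0.002,-0.001,-0.025],"rot":[0,0,0],"grip":0.02},
    {"dp":[0,0,-0.014],"rot":[0,0,0],"grip":0.02},
    {"dp":[0,0,0],"rot":[0,0,0],"grip":0.02},
    {"dp":[0,0,0],"rot":[0,0,0],"grip":0.02},
  ],
)

```text
clock: 5.52
tcp_pos: [0.4803, 0.0436, 0.2811]
orientation: [1.741, 2.131, 0.57]
contact_force: [0.2, -0.3, -0.8]
grip_width: 0.0271
```

```bash
python3 -c "
from h import *
s=delta(O+GZ*(.072+.025),tgt(np.pi/6,YAW))
a=imaging.grab_frame('top');b=imaging.grab_frame('scene')
A=Ro.from_rotvec(s['orientation']).as_matrix()[:,2]; n=s['tcp_pos']+A*.072;print('nose',n,A,-GZ)
for f in (a,b): print(proj(f,[n,n-A*.11,n-A*.066,O]).round(1).tolist())
o=[cv2.resize(f['img'][y:y+100,x:x+100,::-1],None,fx=4,fy=4,interpolation=3) for f,x,y in((a,185,160),(b,270,110))]
cv2.imwrite('pics/pre.png',np.hstack(o))"
```

```text
t 5.53 dp [-0.0013 -0.0067 -0.0071] rot [ 0.002  0.001 -0.008] tcp [0.4803 0.0436 0.2811] F [ 0.2 -0.3 -0.8] w 0.0271
nose [0.51564783 0.0506329  0.21879839] [ 0.49093721  0.09816067 -0.86564723] [ 0.49074537  0.09575481 -0.8660254 ]
[[230.8, 215.7], [230.6, 231.6], [230.7, 224.9], [234.2, 213.9]]
[[312.2, 166.4], [295.3, 136.1], [302.2, 148.4], [314.1, 175.9]]
```

View pics/pre.png

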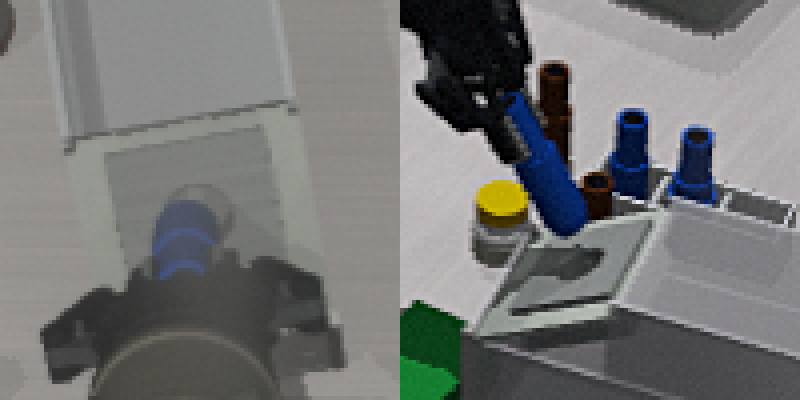

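The adapter is held straight along the bore axis. Its nose is at about (570,232) in the right crop, which matches the prediction, and no bulge is visible. The nose sits about 7 mm off in y, so I'll correct that and then insert.

Emit:
send_rows(
  motion=[
    {"dp":[0.002,-0.0045,-0.01],"rot":[0.002,0.001,-0.008],"grip":0.02},
    {"dp":[0.003,-0.001,-0.008],"rot":[0,0,0],"grip":0.02},
    {"dp":[0,0,0],"rot":[0,0,0],"grip":0.02},
    {"dp":[0,0,0],"rot":[0,0,0],"grip":0.02},
  ],
)

```text
clock: 6.12
tcp_pos: [0.486, 0.0373, 0.2627]
orientation: [1.752, 2.122, 0.571]
contact_force: [-1.0, 0.4, -0.7]
grip_width: 0.0269
```

```bash
python3 -c "
from h import *
s=delta(O+GZ*(.072+.005),tgt(np.pi/6,YAW))"
```

```text
t 6.12 dp [ 0.0028  0.0015 -0.0061] rot [-0.001  0.002  0.002] tcp [0.486  0.0373 0.2627] F [-1.   0.4 -0.7] w 0.0269
```

Emit:
send_rows(
  motion=[
    {"dp":[0.003,0.0015,-0.006],"rot":[0,0,0],"grip":0.02},
    {"dp":[0.004,0.0008,-0.007],"rot":[0,0,0],"grip":0.02},
    {"dp":[0.004,0.0008,-0.007],"rot":[0,0,0],"grip":0.02},
    {"dp":[0.003,0.0006,-0.0055],"rot":[0,0,0],"grip":0.02},
    {"dp":[0,0,0],"rot":[0,0,0],"grip":0.02},
  ],
)

```text
clock: 6.75
tcp_pos: [0.5007, 0.0417, 0.2352]
orientation: [1.751, 2.123, 0.571]
contact_force: [0.5, -0.6, -1.1]
grip_width: 0.0265
```

```bash
python3 -c "
from h import *
s=delta(O-GZ*(.030-.072),tgt(np.pi/6,YAW))"
```

```text
t 6.75 dp [ 0.0053  0.0005 -0.0088] rot [-0.001  0.001  0.001] tcp [0.5007 0.0417 0.2352] F [ 0.5 -0.6 -1.1] w 0.0265
```

Emit:
send_rows(
  motion=[
    {"dp":[0.003,0.0004,-0.005],"rot":[0,0,0],"grip":0.02},
    {"dp":[0.0015,0.0002,-0.0025],"rot":[0,0,0],"grip":0.02},
    {"dp":[0,0,0],"rot":[0,0,0],"grip":0.02},
    {"dp":[0,0,0],"rot":[0,0,0],"grip":0.045},
    {"dp":[0,0,0],"rot":[0,0,0],"grip":0.045},
    {"dp":[0,0,0],"rot":[0,0,0],"grip":0.045},
    {"dp":[0,0,0],"rot":[0,0,0],"grip":0.045},
  ],
)

```text
clock: 7.62
tcp_pos: [0.5071, 0.0425, 0.2291]
orientation: [1.749, 2.12, 0.575]
contact_force: [-0.3, 0.5, -0.4]
grip_width: 0.0452
```

```bash
python3 -c "
from h import *
s=delta(O-GZ*(.030-.072),tgt(np.pi/6,YAW))
b=imaging.grab_frame('scene');save(b,'drop1.png',(270,110,420,260),4)"
```

```text
t 7.62 dp [-0.0011 -0.0003 -0.0027] rot [-0.002  0.005  0.001] tcp [0.5071 0.0425 0.2291] F [-0.3  0.5 -0.4] w 0.0452
```

View pics/drop1.png

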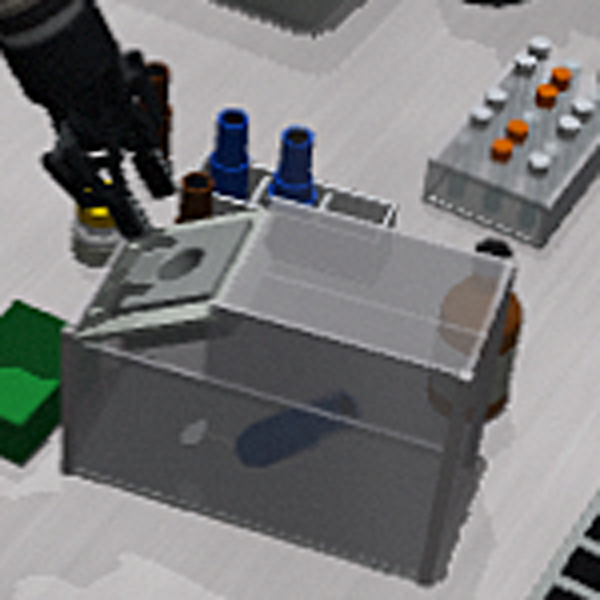

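The fitting adapter slid through and lies in the catch box at crop pixel (295,430). Next is the mid adapter.

Emit:
send_rows(
  motion=[
    {"dp":[-0.014,-0.0027,0.024],"rot":[0,0,0],"grip":0.055},
    {"dp":[-0.014,0,0.024],"rot":[0,0,0],"grip":0.055},
    {"dp":[0,0.04,0.01],"rot":[-0.0166,0.0857,0],"grip":0.055},
    {"dp":[0,0.044,0],"rot":[-0.0166,0.0857,0],"grip":0.055},
    {"dp":[0,0.044,0],"rot":[-0.0166,0.0857,0],"grip":0.055},
    {"dp":[0,0.044,0],"rot":[-0.0166,0.0857,0],"grip":0.055},
    {"dp":[0,0.044,-0.01],"rot":[-0.0166,0.0857,0],"grip":0.055},
    {"dp":[0,0.035,-0.02],"rot":[-0.0166,0.0857,0],"grip":0.055},
    {"dp":[0,0.01,-0.02],"rot":[0,0,0],"grip":0.055},
    {"dp":[0,0,0],"rot":[0,0,0],"grip":0.055},
    {"dp":[0,0,0],"rot":[0,0,0],"grip":0.055},
  ],
)

```text
clock: 9.05
tcp_pos: [0.4775, 0.3066, 0.2385]
orientation: [-2.004, -2.415, 0.008]
contact_force: [0.8, -1.6, -0.3]
grip_width: 0.0548
```

```bash
python3 -c "
from h import *
s=delta([.483,.316,.17],tgt(0))"
```

```text
t 9.05 dp [ 0.0055  0.0094 -0.0685] rot [ 0.002 -0.006 -0.002] tcp [0.4775 0.3066 0.2385] F [ 0.8 -1.6 -0.3] w 0.0548
```

Emit:
send_rows(
  motion=[
    {"dp":[0.004,0.006,-0.03],"rot":[0,0,0],"grip":0.055},
    {"dp":[0.001,0.002,-0.038],"rot":[0,0,0],"grip":0.055},
    {"dp":[0,0,0],"rot":[0,0,0],"grip":0.055},
    {"dp":[0,0,0],"rot":[0,0,0],"grip":0.055},
  ],
)

```text
clock: 9.55
tcp_pos: [0.4853, 0.3112, 0.1759]
orientation: [2.012, 2.411, 0.006]
contact_force: [-0.2, 0.4, -0.1]
grip_width: 0.0551
```

```bash
python3 -c "
from h import *
s=delta([.483,.316,.076],tgt(0))"
```

```text
t 9.55 dp [-0.0023  0.0048 -0.0999] rot [-0.002  0.003  0.003] tcp [0.4853 0.3112 0.1759] F [-0.2  0.4 -0.1] w 0.0551
```

Emit:
send_rows(
  motion=[
    {"dp":[-0.0015,0.003,-0.02],"rot":[0,0,0],"grip":0.055},
    {"dp":[0,0,-0.03],"rot":[0,0,0],"grip":0.055},
    {"dp":[0,0,-0.03],"rot":[0,0,0],"grip":0.055},
    {"dp":[0,0,-0.014],"rot":[0,0,0],"grip":0.055},
    {"dp":[0,0,0],"rot":[0,0,0],"grip":0.055},
    {"dp":[0,0,0],"rot":[0,0,0],"grip":0.055},
  ],
)

```text
clock: 10.3
tcp_pos: [0.4906, 0.3166, 0.0921]
orientation: [2.012, 2.404, 0.036]
contact_force: [-0.5, -0.1, 0.2]
grip_width: 0.0552
```

```bash
python3 -c "
from h import *
s=delta([.483,.316,.076],tgt(0))"
```

```text
t 10.3 dp [-0.0076 -0.0006 -0.0161] rot [-0.014  0.02   0.006] tcp [0.4906 0.3166 0.0921] F [-0.5 -0.1  0.2] w 0.0552
```

Emit:
send_rows(
  motion=[
    {"dp":[-0.005,0,-0.008],"rot":[-0.01,0.015,0.005],"grip":0.055},
    {"dp":[-0.0015,0,-0.007],"rot":[0,0,0],"grip":0.055},
    {"dp":[0,0,0],"rot":[0,0,0],"grip":0.055},
    {"dp":[0,0,0],"rot":[0,0,0],"grip":0.055},
  ],
)

```text
clock: 10.8
tcp_pos: [0.4845, 0.3175, 0.078]
orientation: [2.009, 2.413, 0.012]
contact_force: [0.3, -0.1, -0.2]
grip_width: 0.0552
```

```bash
python3 -c "
from h import *
s=delta([.483,.316,.076],tgt(0))"
```

```text
t 10.8 dp [-0.0015 -0.0015 -0.002 ] rot [-0.005  0.006  0.001] tcp [0.4845 0.3175 0.078 ] F [ 0.3 -0.1 -0.2] w 0.0552
```

Close, lift and carry.

Emit:
send_rows(
  motion=[
    {"dp":[-0.0015,-0.0015,-0.0015],"rot":[0,0,0],"grip":0.055},
    {"dp":[0,0,0],"rot":[0,0,0],"grip":0.02},
    {"dp":[0,0,0],"rot":[0,0,0],"grip":0.02},
    {"dp":[0,0,0],"rot":[0,0,0],"grip":0.02},
    {"dp":[0,0,0],"rot":[0,0,0],"grip":0.02},
  ],
)

```text
clock: 11.42
tcp_pos: [0.4832, 0.3159, 0.0767]
orientation: [2.009, 2.413, 0.012]
contact_force: [0.6, -0.1, -0.6]
grip_width: 0.0268
```

```bash
python3 -c "
from h import *
s=delta([.483,.316,.076],tgt(0))"
```

```text
t 11.43 dp [-0.0002  0.0001 -0.0007] rot [-0.005  0.006  0.001] tcp [0.4832 0.3159 0.0767] F [ 0.6 -0.1 -0.6] w 0.0268
```

Emit:
send_rows(
  motion=[
    {"dp":[0,0,0.02],"rot":[0,0,0],"grip":0.02},
    {"dp":[0,0,0.045],"rot":[0,0,0],"grip":0.02},
    {"dp":[0,0,0.055],"rot":[0,0,0],"grip":0.02},
    {"dp":[0,0,0.055],"rot":[0,0,0],"grip":0.02},
    {"dp":[0,0,0.045],"rot":[0,0,0],"grip":0.02},
    {"dp":[0,-0.02,0.01],"rot":[0,0,0],"grip":0.02},
    {"dp":[-0.001,-0.041,0],"rot":[0.0166,-0.084,0],"grip":0.02},
    {"dp":[-0.001,-0.041,0],"rot":[0.0166,-0.084,0],"grip":0.02},
    {"dp":[-0.001,-0.041,0],"rot":[0.0166,-0.084,0],"grip":0.02},
    {"dp":[-0.001,-0.041,0],"rot":[0.0166,-0.084,0],"grip":0.02},
    {"dp":[-0.001,-0.041,0],"rot":[0.0166,-0.084,0],"grip":0.02},
    {"dp":[0,-0.033,-0.01],"rot":[0.0166,-0.084,0],"grip":0.02},
    {"dp":[0,-0.012,-0.01],"rot":[0,0,0],"grip":0.02},
    {"dp":[0,0,0],"rot":[0,0,0],"grip":0.02},
    {"dp":[0,0,0],"rot":[0,0,0],"grip":0.02},
  ],
)

```text
clock: 13.3
tcp_pos: [0.4655, 0.0261, 0.2789]
orientation: [1.772, 2.114, 0.558]
contact_force: [0.3, 0.1, -0.5]
grip_width: 0.0269
```

```bash
python3 -c "
from h import *
s=delta(O+GZ*(.072+.020),tgt(np.pi/6,YAW))"
```

```text
t 13.3 dp [ 0.0159  0.0113 -0.0092] rot [-0.    -0.009  0.017] tcp [0.4655 0.0261 0.2789] F [ 0.3  0.1 -0.5] w 0.0269
```

Emit:
send_rows(
  motion=[
    {"dp":[0.008,0.006,-0.001],"rot":[0,-0.009,0.017],"grip":0.02},
    {"dp":[0.005,0.004,-0.003],"rot":[0,0,0],"grip":0.02},
    {"dp":[0,0,0],"rot":[0,0,0],"grip":0.02},
    {"dp":[0,0,0],"rot":[0,0,0],"grip":0.02},
  ],
)

```text
clock: 13.8
tcp_pos: [0.4805, 0.0391, 0.2751]
orientation: [1.744, 2.129, 0.571]
contact_force: [0.0, 0.1, -1.3]
grip_width: 0.0269
```

```bash
python3 -c "
from h import *
s=delta(O+GZ*(.072+.005),tgt(np.pi/6,YAW))"
```

```text
t 13.8 dp [ 0.0083 -0.0003 -0.0184] rot [ 0.001  0.001 -0.005] tcp [0.4805 0.0391 0.2751] F [ 0.   0.1 -1.3] w 0.0269
```

Emit:
send_rows(
  motion=[
    {"dp":[0.004,-0.0003,-0.009],"rot":[0,0,0],"grip":0.02},
    {"dp":[0.0042,0,-0.009],"rot":[0,0,0],"grip":0.02},
    {"dp":[0.004,0.0008,-0.007],"rot":[0,0,0],"grip":0.02},
    {"dp":[0.004,0.0008,-0.007],"rot":[0,0,0],"grip":0.02},
    {"dp":[0.002,0.0004,-0.0035],"rot":[0,0,0],"grip":0.02},
    {"dp":[0,0,0],"rot":[0,0,0],"grip":0.02},
  ],
)

```text
clock: 14.55
tcp_pos: [0.4997, 0.0409, 0.2365]
orientation: [1.745, 2.13, 0.569]
contact_force: [0.5, 0.5, -1.1]
grip_width: 0.027
```

```bash
python3 -c "
from h import *
s=delta(O-GZ*(.028-.072),tgt(np.pi/6,YAW))"
```

```text
t 14.55 dp [ 0.0053  0.0011 -0.0084] rot [ 0.001 -0.    -0.005] tcp [0.4997 0.0409 0.2365] F [ 0.5  0.5 -1.1] w 0.027
```

Emit:
send_rows(
  motion=[
    {"dp":[0.003,0.0006,-0.005],"rot":[0,0,0],"grip":0.02},
    {"dp":[0.002,0.0005,-0.003],"rot":[0,0,0],"grip":0.02},
    {"dp":[0,0,0],"rot":[0,0,0],"grip":0.02},
    {"dp":[0,0,0],"rot":[0,0,0],"grip":0.04},
    {"dp":[0,0,0],"rot":[0,0,0],"grip":0.04},
    {"dp":[0,0,0],"rot":[0,0,0],"grip":0.04},
    {"dp":[0,0,0],"rot":[0,0,0],"grip":0.04},
  ],
)

```text
clock: 15.42
tcp_pos: [0.5059, 0.042, 0.2294]
orientation: [1.744, 2.128, 0.572]
contact_force: [0.6, 0.3, -0.2]
grip_width: 0.0399
```

```bash
python3 -c "
from h import *
s=delta(O-GZ*(.030-.072),tgt(np.pi/6,YAW))
b=imaging.grab_frame('scene');save(b,'drop2.png',(270,110,420,260),4)"
```

```text
t 15.43 dp [ 0.0001  0.0002 -0.003 ] rot [ 0.     0.003 -0.005] tcp [0.5059 0.042  0.2294] F [ 0.6  0.3 -0.2] w 0.0399
```

View pics/drop2.png

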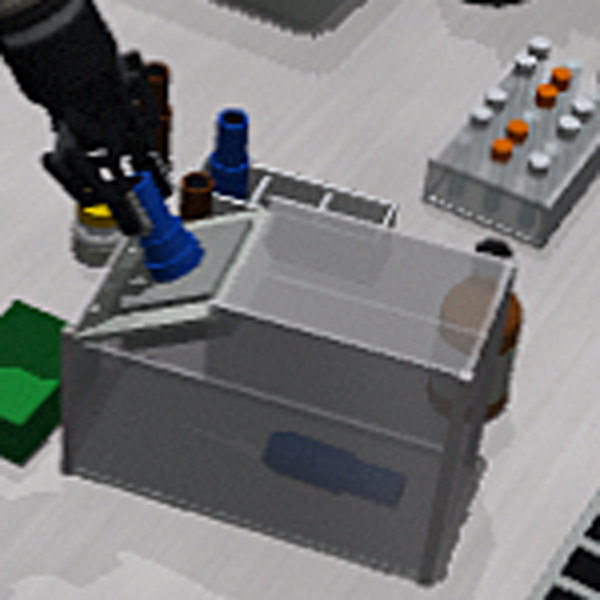

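It stuck: the bulge at (180,255) sits on the mouth, and the adapter is still between the open fingers. I'll regrasp it, pull it straight back along the axis and take it to the tray.

Emit:
send_rows(
  motion=[
    {"dp":[0.0025,0.0005,-0.004],"rot":[0,0,0],"grip":0.04},
    {"dp":[0,0,0],"rot":[0,0,0],"grip":0.02},
    {"dp":[0,0,0],"rot":[0,0,0],"grip":0.02},
    {"dp":[0,0,0],"rot":[0,0,0],"grip":0.02},
    {"dp":[0,0,0],"rot":[0,0,0],"grip":0.02},
  ],
)

```text
clock: 16.1
tcp_pos: [0.5086, 0.0426, 0.2251]
orientation: [1.744, 2.128, 0.572]
contact_force: [-0.4, 0.6, -0.2]
grip_width: 0.0269
```

```bash
python3 -c "
from h import *
s=delta(O,tgt(np.pi/6,YAW)); print('d', (s['tcp_pos']-O)@GZ+.034)"
```

```text
t 16.1 dp [ 0.018   0.0036 -0.0351] rot [ 0.     0.003 -0.005] tcp [0.5086 0.0426 0.2251] F [-0.4  0.6 -0.2] w 0.0269
d 0.07357319449297178
```

Emit:
send_rows(
  motion=[
    {"dp":[-0.005,-0.001,0.0087],"rot":[0,0,0],"grip":0.02},
    {"dp":[-0.0074,-0.0014,0.013],"rot":[0,0,0],"grip":0.02},
    {"dp":[-0.0074,-0.0014,0.013],"rot":[0,0,0],"grip":0.02},
    {"dp":[-0.0074,-0.0014,0.013],"rot":[0,0,0],"grip":0.02},
    {"dp":[-0.0074,-0.0014,0.013],"rot":[0,0,0],"grip":0.02},
    {"dp":[0,-0.01,0.03],"rot":[0,0,0],"grip":0.02},
    {"dp":[0.003,-0.03,0.01],"rot":[0,0,0],"grip":0.02},
    {"dp":[0.003,-0.041,0],"rot":[-0.0166,0.0857,0],"grip":0.02},
    {"dp":[0.003,-0.041,0],"rot":[-0.0166,0.0857,0],"grip":0.02},
    {"dp":[0.003,-0.041,0],"rot":[-0.0166,0.0857,0],"grip":0.02},
    {"dp":[0.003,-0.041,0],"rot":[-0.0166,0.0857,0],"grip":0.02},
    {"dp":[0.003,-0.041,-0.02],"rot":[-0.0166,0.0857,0],"grip":0.02},
    {"dp":[0.003,-0.04,-0.02],"rot":[-0.0166,0.0857,0],"grip":0.02},
    {"dp":[0,-0.025,-0.02],"rot":[0,0,0],"grip":0.02},
    {"dp":[0,0,0],"rot":[0,0,0],"grip":0.02},
    {"dp":[0,0,0],"rot":[0,0,0],"grip":0.02},
  ],
)

```text
clock: 18.1
tcp_pos: [0.486, -0.2842, 0.2736]
orientation: [-1.98, -2.421, 0.009]
contact_force: [-0.1, 0.1, -1.9]
grip_width: 0.0269
```

```bash
python3 -c "
from h import *
s=delta([.502,-.2935,.17],tgt(0)); print(s['joints'])"
```

```text
t 18.1 dp [ 0.016  -0.0093 -0.1036] rot [-0.004 -0.014 -0.017] tcp [ 0.486  -0.2842  0.2736] F [-0.1  0.1 -1.9] w 0.0269
[-0.22595694  0.3311662   0.82094381  1.8069483  -0.26121238  1.13279156
  2.45407699]
```

Emit:
send_rows(
  motion=[
    {"dp":[0.008,-0.005,-0.03],"rot":[-0.004,-0.014,-0.017],"grip":0.02},
    {"dp":[0.006,-0.003,-0.04],"rot":[0,0,0],"grip":0.02},
    {"dp":[0,0,-0.04],"rot":[0,0,0],"grip":0.02},
    {"dp":[0,0,-0.03],"rot":[0,0,0],"grip":0.02},
    {"dp":[0,0,-0.01],"rot":[0,0,0],"grip":0.02},
    {"dp":[0,0,0],"rot":[0,0,0],"grip":0.02},
    {"dp":[0,0,0],"rot":[0,0,0],"grip":0.02},
  ],
)

```text
clock: 18.98
tcp_pos: [0.5065, -0.2855, 0.1289]
orientation: [1.991, 2.417, 0.021]
contact_force: [0.9, -0.3, -1.0]
grip_width: 0.0269
```

```bash
python3 -c "
from h import *
s=delta([.502,-.2935,.0805],tgt(0))"
```

```text
t 18.98 dp [-0.0045 -0.008  -0.0484] rot [-0.004  0.016 -0.009] tcp [ 0.5065 -0.2855  0.1289] F [ 0.9 -0.3 -1. ] w 0.0269
```

Emit:
send_rows(
  motion=[
    {"dp":[-0.003,-0.005,-0.015],"rot":[-0.004,0.016,-0.009],"grip":0.02},
    {"dp":[0,-0.002,-0.017],"rot":[0,0,0],"grip":0.02},
    {"dp":[0,0,-0.006],"rot":[0,0,0],"grip":0.02},
    {"dp":[0,0,0],"rot":[0,0,0],"grip":0.02},
    {"dp":[0,0,0],"rot":[0,0,0],"grip":0.02},
    {"dp":[0,0,0],"rot":[0,0,0],"grip":0.02},
  ],
)

```text
clock: 19.73
tcp_pos: [0.5042, -0.2937, 0.0898]
orientation: [2.008, 2.413, 0.0]
contact_force: [-0.0, 0.2, -0.6]
grip_width: 0.0269
```

```bash
python3 -c "
from h import *
s=delta([.502,-.2935,.0785],tgt(0))"
```

```text
t 19.73 dp [-0.0022  0.0002 -0.0113] rot [0.001 0.002 0.   ] tcp [ 0.5042 -0.2937  0.0898] F [-0.   0.2 -0.6] w 0.0269
```

Emit:
send_rows(
  motion=[
    {"dp":[-0.001,0,-0.006],"rot":[0,0,0],"grip":0.02},
    {"dp":[0,0,-0.003],"rot":[0,0,0],"grip":0.02},
    {"dp":[0,0,-0.001],"rot":[0,0,0],"grip":0.02},
    {"dp":[0,0,0],"rot":[0,0,0],"grip":0.02},
  ],
)

```text
clock: 20.23
tcp_pos: [0.5035, -0.2936, 0.0795]
orientation: [2.007, 2.413, 0.001]
contact_force: [-0.0, 0.2, -0.4]
grip_width: 0.0268
```

```bash
python3 -c "
from h import *
s=delta([.502,-.2935,.0785],tgt(0))
A=Ro.from_rotvec(s['orientation']).as_matrix()[:,2]; n=s['tcp_pos']+A*.0735
a=imaging.grab_frame('wrist');b=imaging.grab_frame('scene')
print(proj(b,[n,n-A*.11]).round(1).tolist())
x,y=map(int,proj(b,n)[0]-60); y-=10
cv2.imwrite('pics/tray.png',np.hstack([cv2.resize(b['img'][y:y+100,x:x+110,::-1],(440,400),interpolation=3),cv2.resize(a['img'][:,:,::-1],(360,400))])); print(x,y)"
```

```text
t 20.23 dp [-0.0015  0.0001 -0.001 ] rot [0.001 0.003 0.   ] tcp [ 0.5035 -0.2936  0.0795] F [-0.   0.2 -0.4] w 0.0268
[[242.1, 286.8], [239.7, 262.7]]
182 216
```

View pics/tray.png

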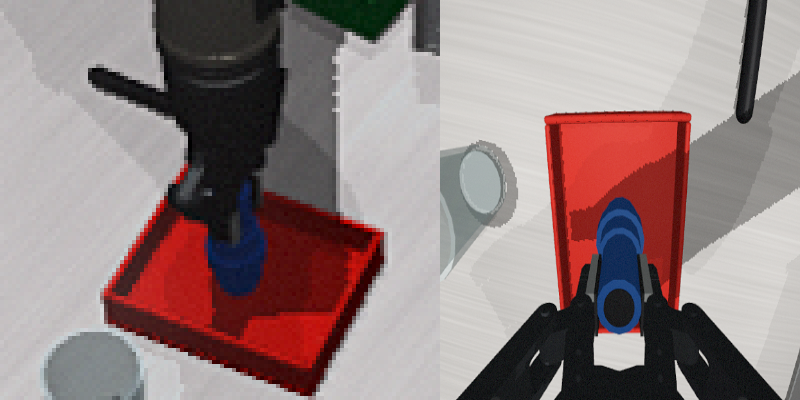

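The swollen adapter hangs upright over the tray floor, with its nose at about (238,293) in the left crop. I'll touch it down gently.

Emit:
send_rows(
  motion=[
    {"dp":[0,0,-0.0015],"rot":[0,0,0],"grip":0.02},
    {"dp":[0,0,-0.001],"rot":[0,0,0],"grip":0.02},
    {"dp":[0,0,0],"rot":[0,0,0],"grip":0.02},
  ],
  grip_force=20,
)

```text
clock: 20.7
tcp_pos: [0.5043, -0.2939, 0.0788]
orientation: [2.006, 2.412, 0.004]
contact_force: [-0.0, 0.4, -0.6]
grip_width: 0.0269
```

Emit:
send_rows(
  motion=[
    {"dp":[0,0,-0.0015],"rot":[0,0,0],"grip":0.02},
    {"dp":[0,0,-0.001],"rot":[0,0,0],"grip":0.02},
    {"dp":[0,0,0],"rot":[0,0,0],"grip":0.02},
  ],
)

```text
clock: 21.08
tcp_pos: [0.505, -0.2942, 0.0787]
orientation: [2.006, 2.411, 0.008]
contact_force: [-0.1, -0.0, -0.8]
grip_width: 0.027
```

Emit:
send_rows(
  motion=[
    {"dp":[-0.001,0,-0.003],"rot":[-0.004,0.006,0],"grip":0.02},
    {"dp":[0,0,0],"rot":[0,0,0],"grip":0.02},
    {"dp":[0,0,0],"rot":[0,0,0],"grip":0.02},
  ],
)

```text
clock: 21.45
tcp_pos: [0.5067, -0.2944, 0.0787]
orientation: [2.005, 2.41, 0.003]
contact_force: [-0.0, -0.2, -0.9]
grip_width: 0.0269
```

The height has stalled at 78.7 mm, which is where the nose should meet the floor (5 + 73.6 mm). Release.

Emit:
send_rows(
  motion=[
    {"dp":[0,0,0],"rot":[0,0,0],"grip":0.03},
    {"dp":[0,0,0],"rot":[0,0,0],"grip":0.034},
    {"dp":[0,0,0],"rot":[0,0,0],"grip":0.045},
    {"dp":[0,0,0],"rot":[0,0,0],"grip":0.055},
    {"dp":[0,0,0],"rot":[0,0,0],"grip":0.06},
  ],
)

```text
clock: 22.08
tcp_pos: [0.5063, -0.2944, 0.0778]
orientation: [2.006, 2.411, 0.001]
contact_force: [0.2, -0.2, -0.1]
grip_width: 0.0599
```

```bash
python3 -c "
from h import *
s=delta([.424,.306,.25],tgt(0))
a=imaging.grab_frame('wrist');b=imaging.grab_frame('scene')
cv2.imwrite('pics/tray2.png',np.hstack([cv2.resize(b['img'][216:316,182:292,::-1],(440,400),interpolation=3),cv2.resize(a['img'][:,:,::-1],(360,400))]))"
```

```text
t 22.07 dp [-0.0823  0.6004  0.1722] rot [0.003 0.005 0.   ] tcp [ 0.5063 -0.2944  0.0778] F [ 0.2 -0.2 -0.1] w 0.0599
```

View pics/tray2.png

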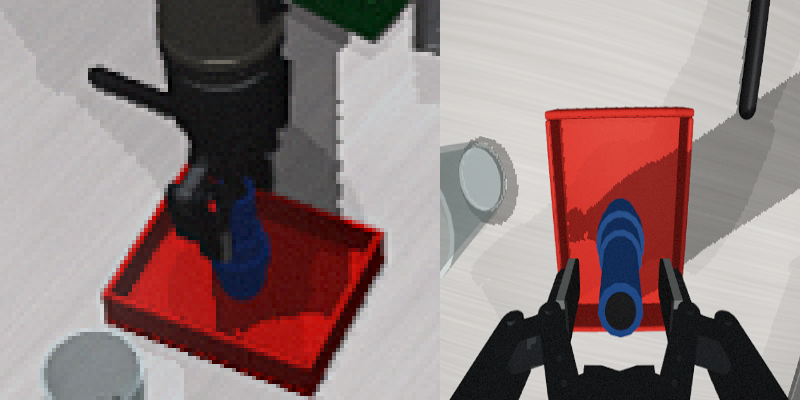

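It stands free in the tray. I'll lift straight up and go to the near adapter.

Emit:
send_rows(
  motion=[
    {"dp":[0,0,0.015],"rot":[0,0,0],"grip":0.06},
    {"dp":[0,0,0.04],"rot":[0,0,0],"grip":0.06},
    {"dp":[0,0,0.055],"rot":[0,0,0],"grip":0.055},
    {"dp":[0,0,0.055],"rot":[0,0,0],"grip":0.055},
    {"dp":[0,0.02,0.035],"rot":[0,0,0],"grip":0.055},
    {"dp":[-0.002,0.05,0],"rot":[0,0,0],"grip":0.055},
    {"dp":[-0.002,0.05,0],"rot":[0,0,0],"grip":0.055},
    {"dp":[-0.003,0.05,0],"rot":[0,0,0],"grip":0.055},
    {"dp":[-0.005,0.05,0],"rot":[0,0,0],"grip":0.055},
    {"dp":[-0.006,0.05,0],"rot":[0,0,0],"grip":0.055},
    {"dp":[-0.006,0.05,0],"rot":[0,0,0],"grip":0.055},
    {"dp":[-0.008,0.05,0],"rot":[0,0,0],"grip":0.055},
    {"dp":[-0.01,0.05,0],"rot":[0,0,0],"grip":0.055},
    {"dp":[-0.01,0.05,0],"rot":[0,0,0],"grip":0.055},
    {"dp":[-0.01,0.05,0],"rot":[0,0,0],"grip":0.055},
    {"dp":[-0.01,0.04,0],"rot":[0,0,0],"grip":0.055},
    {"dp":[-0.005,0.015,0],"rot":[0,0,0],"grip":0.055},
    {"dp":[0,0,0],"rot":[0,0,0],"grip":0.055},
    {"dp":[0,0,0],"rot":[0,0,0],"grip":0.055},
  ],
  grip_force=50,
)

```text
clock: 24.55
tcp_pos: [0.4242, 0.2882, 0.3022]
orientation: [2.021, 2.385, 0.028]
contact_force: [-0.3, 0.3, 0.2]
grip_width: 0.055
```

```bash
python3 -c "
from h import *
s=delta([.424,.306,.16],tgt(0));print(s['joints'])"
```

```text
t 24.55 dp [-0.0002  0.0178 -0.1422] rot [-0.004  0.023  0.018] tcp [0.4242 0.2882 0.3022] F [-0.3  0.3  0.2] w 0.055
[-1.1839667   0.12813022  0.51076999  1.89046419 -0.05605975  1.11935295
  1.08240409]
```

Emit:
send_rows(
  motion=[
    {"dp":[0,0.008,-0.04],"rot":[-0.004,0.023,0.018],"grip":0.055},
    {"dp":[0,0.006,-0.045],"rot":[0,0,0],"grip":0.055},
    {"dp":[0,0,-0.035],"rot":[0,0,0],"grip":0.055},
    {"dp":[0,0,-0.01],"rot":[0,0,0],"grip":0.055},
    {"dp":[0,0,0],"rot":[0,0,0],"grip":0.055},
    {"dp":[0,0,0],"rot":[0,0,0],"grip":0.055},
  ],
)

```text
clock: 25.3
tcp_pos: [0.4302, 0.2948, 0.1737]
orientation: [2.024, 2.4, 0.011]
contact_force: [-0.1, 0.6, 0.7]
grip_width: 0.0554
```

```bash
python3 -c "
from h import *
s=delta([.424,.306,.0765],tgt(0))"
```

```text
t 25.3 dp [-0.0062  0.0112 -0.0972] rot [-0.004  0.006  0.014] tcp [0.4302 0.2948 0.1737] F [-0.1  0.6  0.7] w 0.0554
```

Emit:
send_rows(
  motion=[
    {"dp":[-0.004,0.007,-0.015],"rot":[-0.004,0.006,0.014],"grip":0.055},
    {"dp":[-0.002,0.004,-0.02],"rot":[0,0,0],"grip":0.055},
    {"dp":[0,0,0],"rot":[0,0,0],"grip":0.055},
    {"dp":[0,0,0],"rot":[0,0,0],"grip":0.055},
  ],
)

```text
clock: 25.8
tcp_pos: [0.4249, 0.3089, 0.1397]
orientation: [-2.004, -2.418, -0.008]
contact_force: [-0.2, 0.2, 0.4]
grip_width: 0.0551
```

```bash
python3 -c "
from h import *
s=delta([.424,.306,.0765],tgt(0))"
```

```text
t 25.8 dp [-0.0009 -0.0029 -0.0632] rot [-0.004  0.003 -0.003] tcp [0.4249 0.3089 0.1397] F [-0.2  0.2  0.4] w 0.0551
```

Emit:
send_rows(
  motion=[
    {"dp":[-0.0005,-0.002,-0.018],"rot":[-0.003,0.003,-0.003],"grip":0.055},
    {"dp":[0,0,-0.018],"rot":[0,0,0],"grip":0.055},
    {"dp":[0,0,-0.018],"rot":[0,0,0],"grip":0.055},
    {"dp":[0,0,-0.008],"rot":[0,0,0],"grip":0.055},
    {"dp":[0,0,0],"rot":[0,0,0],"grip":0.055},
    {"dp":[0,0,0],"rot":[0,0,0],"grip":0.055},
  ],
)

```text
clock: 26.55
tcp_pos: [0.425, 0.3066, 0.0749]
orientation: [-2.009, -2.414, -0.004]
contact_force: [0.7, -1.2, -0.5]
grip_width: 0.0551
```

```bash
python3 -c "
from h import *
s=delta([.424,.306,.0765],tgt(0))"
```

```text
t 26.55 dp [-0.001  -0.0006  0.0016] rot [-0.002  0.001  0.   ] tcp [0.425  0.3066 0.0749] F [ 0.7 -1.2 -0.5] w 0.0551
```

Emit:
send_rows(
  motion=[
    {"dp":[-0.001,0,0.001],"rot":[0,0,0],"grip":0.02},
    {"dp":[0,0,0],"rot":[0,0,0],"grip":0.02},
    {"dp":[0,0,0],"rot":[0,0,0],"grip":0.02},
    {"dp":[0,0,0],"rot":[0,0,0],"grip":0.02},
  ],
)

```text
clock: 27.05
tcp_pos: [0.4245, 0.3072, 0.0773]
orientation: [-2.009, -2.414, -0.007]
contact_force: [0.2, -0.1, 0.2]
grip_width: 0.0267
```

```bash
python3 -c "
from h import *
s=delta([.424,.306,.0765],tgt(0))"
```

```text
t 27.05 dp [-0.0005 -0.0012 -0.0008] rot [-0.004  0.002  0.   ] tcp [0.4245 0.3072 0.0773] F [ 0.2 -0.1  0.2] w 0.0267
```

Emit:
send_rows(
  motion=[
    {"dp":[0,0,0.02],"rot":[0,0,0],"grip":0.02},
    {"dp":[0,0,0.045],"rot":[0,0,0],"grip":0.02},
    {"dp":[0,0,0.055],"rot":[0,0,0],"grip":0.02},
    {"dp":[0,0,0.055],"rot":[0,0,0],"grip":0.02},
    {"dp":[0,0,0.045],"rot":[0,0,0],"grip":0.02},
    {"dp":[0.004,-0.02,0.015],"rot":[0,0,0],"grip":0.02},
    {"dp":[0.009,-0.041,0],"rot":[0.0166,-0.084,0],"grip":0.02},
    {"dp":[0.009,-0.041,0],"rot":[0.0166,-0.084,0],"grip":0.02},
    {"dp":[0.009,-0.041,0],"rot":[0.0166,-0.084,0],"grip":0.02},
    {"dp":[0.009,-0.041,0],"rot":[0.0166,-0.084,0],"grip":0.02},
    {"dp":[0.009,-0.041,0],"rot":[0.0166,-0.084,0],"grip":0.02},
    {"dp":[0.007,-0.03,0],"rot":[0.0166,-0.084,0],"grip":0.02},
    {"dp":[0.001,-0.008,0],"rot":[0,0,0],"grip":0.02},
    {"dp":[0,0,0],"rot":[0,0,0],"grip":0.02},
    {"dp":[0,0,0],"rot":[0,0,0],"grip":0.02},
  ],
)

```text
clock: 28.92
tcp_pos: [0.4733, 0.0238, 0.3068]
orientation: [1.771, 2.115, 0.558]
contact_force: [-0.3, 0.3, -0.8]
grip_width: 0.0268
```

```bash
python3 -c "
from h import *
s=delta(O+GZ*(.072+.020),tgt(np.pi/6,YAW))"
```

```text
t 28.93 dp [ 0.0081  0.0136 -0.0371] rot [ 0.    -0.009  0.016] tcp [0.4733 0.0238 0.3068] F [-0.3  0.3 -0.8] w 0.0268
```

Emit:
send_rows(
  motion=[
    {"dp":[0.004,0.007,-0.013],"rot":[0,-0.009,0.016],"grip":0.02},
    {"dp":[0.003,0.005,-0.015],"rot":[0,0,0],"grip":0.02},
    {"dp":[0,0,-0.004],"rot":[0,0,0],"grip":0.02},
    {"dp":[0,0,0],"rot":[0,0,0],"grip":0.02},
    {"dp":[0,0,0],"rot":[0,0,0],"grip":0.02},
  ],
)

```text
clock: 29.55
tcp_pos: [0.4805, 0.0379, 0.274]
orientation: [1.745, 2.13, 0.567]
contact_force: [-0.5, 0.4, -0.5]
grip_width: 0.0266
```

```bash
python3 -c "
from h import *
s=delta(O+GZ*(.072+.005),tgt(np.pi/6,YAW))"
```

```text
t 29.55 dp [ 0.0083  0.001  -0.0173] rot [ 0.003 -0.001 -0.004] tcp [0.4805 0.0379 0.274 ] F [-0.5  0.4 -0.5] w 0.0266
```

Practically the same pose as for the mid adapter, so I'll use the same insertion.

Emit:
send_rows(
  motion=[
    {"dp":[0.004,0.0005,-0.0085],"rot":[0,0,0],"grip":0.02},
    {"dp":[0.0042,0.0005,-0.0085],"rot":[0,0,0],"grip":0.02},
    {"dp":[0.004,0.0008,-0.007],"rot":[0,0,0],"grip":0.02},
    {"dp":[0.004,0.0008,-0.007],"rot":[0,0,0],"grip":0.02},
    {"dp":[0.002,0.0004,-0.0035],"rot":[0,0,0],"grip":0.02},
    {"dp":[0,0,0],"rot":[0,0,0],"grip":0.02},
  ],
)

```text
clock: 30.3
tcp_pos: [0.4997, 0.0414, 0.2371]
orientation: [1.745, 2.13, 0.566]
contact_force: [-0.6, -0.0, -1.8]
grip_width: 0.0273
```

```bash
python3 -c "
from h import *
s=delta(O-GZ*(.028-.072),tgt(np.pi/6,YAW))"
```

```text
t 30.3 dp [ 0.0053  0.0006 -0.009 ] rot [ 0.003 -0.001 -0.005] tcp [0.4997 0.0414 0.2371] F [-0.6 -0.  -1.8] w 0.0273
```

Emit:
send_rows(
  motion=[
    {"dp":[0.003,0.0004,-0.005],"rot":[0,0,0],"grip":0.02},
    {"dp":[0.002,0.0003,-0.003],"rot":[0,0,0],"grip":0.02},
    {"dp":[0,0,0],"rot":[0,0,0],"grip":0.02},
    {"dp":[0,0,0],"rot":[0,0,0],"grip":0.04},
    {"dp":[0,0,0],"rot":[0,0,0],"grip":0.04},
    {"dp":[0,0,0],"rot":[0,0,0],"grip":0.04},
    {"dp":[0,0,0],"rot":[0,0,0],"grip":0.04},
  ],
)

```text
clock: 31.18
tcp_pos: [0.5066, 0.042, 0.2302]
orientation: [1.744, 2.127, 0.571]
contact_force: [0.3, -0.2, 0.3]
grip_width: 0.0403
```

```bash
python3 -c "
from h import *
s=delta(O-GZ*(.030-.072),tgt(np.pi/6,YAW))
b=imaging.grab_frame('scene');cv2.imwrite('pics/drop3.png',cv2.resize(b['img'][110:320,180:430,::-1],None,fx=2.8,fy=2.8,interpolation=3))"
```

```text
t 31.18 dp [-0.0006  0.0002 -0.0039] rot [ 0.001  0.002 -0.004] tcp [0.5066 0.042  0.2302] F [ 0.3 -0.2  0.3] w 0.0403
```

View pics/drop3.png

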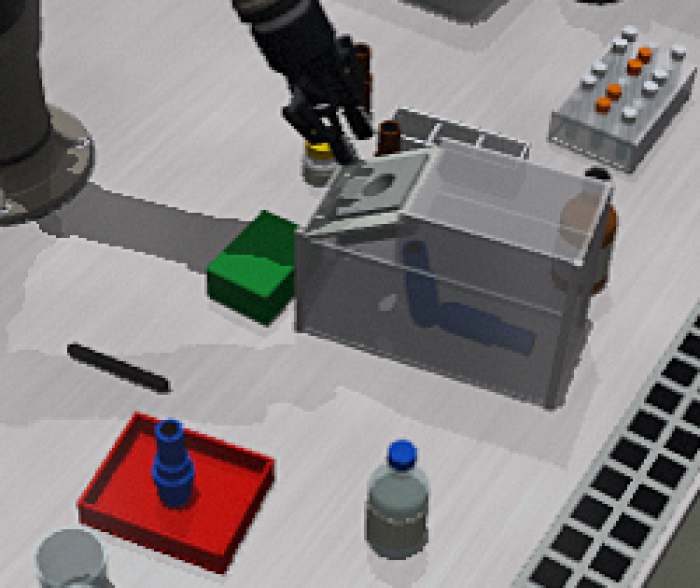

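The third adapter passed too and was still toppling at (420,285). The swollen one stands in the tray at (173,465). I'll retreat along the axis and let things settle.

Emit:
send_rows(
  motion=[
    {"dp":[-0.01,-0.002,0.017],"rot":[0,0,0],"grip":0.045},
    {"dp":[-0.015,-0.003,0.026],"rot":[0,0,0],"grip":0.045},
    {"dp":[-0.015,-0.003,0.026],"rot":[0,0,0],"grip":0.045},
    {"dp":[0,0,0.04],"rot":[0,0,0],"grip":0.045},
    {"dp":[0,0,0.03],"rot":[0,0,0],"grip":0.045},
    {"dp":[0,0,0],"rot":[0,0,0],"grip":0.045},
    {"dp":[0,0,0],"rot":[0,0,0],"grip":0.045},
    {"dp":[0,0,0],"rot":[0,0,0],"grip":0.045},
    {"dp":[0,0,0],"rot":[0,0,0],"grip":0.045},
    {"dp":[0,0,0],"rot":[0,0,0],"grip":0.045},
  ],
)

```text
clock: 32.48
tcp_pos: [0.4628, 0.0336, 0.3707]
orientation: [1.742, 2.131, 0.566]
contact_force: [0.6, -0.3, -0.1]
grip_width: 0.0451
```

```bash
python3 -c "
from h import *
s=delta(O,tgt(np.pi/6,YAW))
b=imaging.grab_frame('scene');cv2.imwrite('pics/end.png',cv2.resize(b['img'][110:360,180:430,::-1],None,fx=2.4,fy=2.4,interpolation=3))"
```

```text
t 32.48 dp [ 0.0638  0.0126 -0.1807] rot [ 0.004 -0.    -0.006] tcp [0.4628 0.0336 0.3707] F [ 0.6 -0.3 -0.1] w 0.0451
```

View pics/end.png

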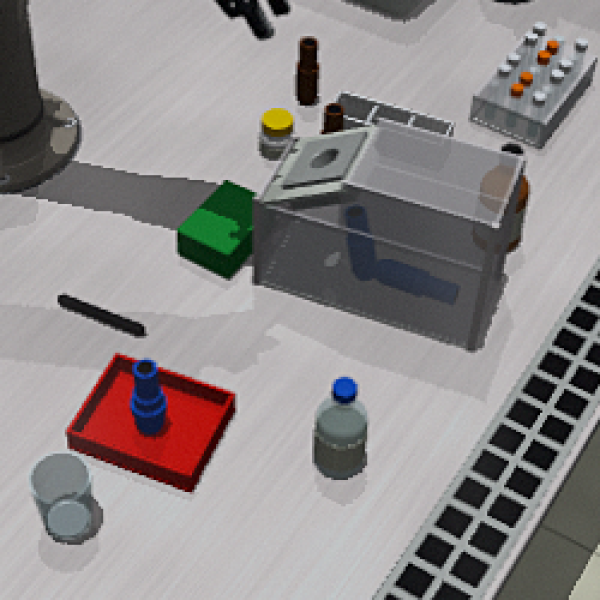

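The third is unchanged since the last picture, so it leans at rest. I'll check that it's clear of the bore, without viewing another image.

```bash
python3 -c "
from h import *
b=imaging.grab_frame('scene')
e=O-GZ*.04; print('bore exit',e,proj(b,e))
X=np.array([np.cos(YAW),np.sin(YAW),0]);Y=np.array([-np.sin(YAW),np.cos(YAW),0])
o,d=ray(b,(328,198)); 
for z in (.06,.08,.1,.116,.13): P=o+d*(z-o[2])/d[2]; v=P-O; print(z,'box xy',(v@X).round(3),(v@Y).round(3))
o,d=ray(b,(333,225))
for z in (.02,.03,.05): P=o+d*(z-o[2])/d[2]; v=P-O; print('foot',z,(v@X).round(3),(v@Y).round(3))
"
```

```text
bore exit [0.54622981 0.05003019 0.15535898] [[319.89030989 186.28970061]]
0.06 box xy 0.032 0.057
0.08 box xy 0.038 0.037
0.1 box xy 0.043 0.017
0.116 box xy 0.048 0.001
0.13 box xy 0.052 -0.013
foot 0.02 0.076 -0.012
foot 0.03 0.078 -0.021
foot 0.05 0.083 -0.039
```

```bash
python3 -c "
from h import *
print(hand_in())"
```

```text
the job is handed in; nothing more can be done
None
```

I tried all three blue adapters nose first in the gauge, in the order far, mid, near, and handed the job in at about 32.5 s.

- **Far and near adapters:** both fit, slid right through under their own weight, and are in the catch box.
- **Mid adapter:** it stopped on its bulge when let go. I regripped it without forcing it, pulled it out along the bore and set it upright in the red tray.

**Last checks:**
- **Bore:** in the last picture it is clear and the arm is well away from everything.
- **Tray:** the swollen adapter is standing in it.
- **Bystanders and look-alikes:** the tip box, bottles, jar, marker, beaker and brown adapters look undisturbed by eye; I did not measure them again.
- **Forces:** wrist forces stayed under about 2 N in every reading I took.

**Not fully settled:**
- **Near adapter:** it is leaning in the catch box, not lying flat. It hadn't moved between two pictures about 1.3 s apart, and I estimate its top is at most about 0.116 m high, below the bore's exit at 0.155 m. I could not tell from one camera exactly what it leans on.
- **Tray touch-down:** the force reading did not rise, so I judged floor contact from the height stalling at the expected value. The picture after release showed the adapter standing.

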